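Clip the cover on the grinder's dust-filter head

ROBOT

A 6-joint arm with a two-finger parallel gripper is mounted at the origin on the work surface. World frame = base frame: x ahead of the robot, y to its left, z up, the work surface at z = 0. Lengths are in m, angles in rad, forces in N, time in s.
With the tool pointing down it reaches from about 0.15 to 0.775 m from the base axis. Payload 6.1 kg.
Tool frame: the origin (TCP) lies on the front face of the gripper's body, between the roots of the fingers; the fingertips stand 73 mm ahead of it and the grasp point (between the pads) lies 54 mm ahead of it (arm.grip_point_offset is the distance from the TCP to the grasp point, in m); z points along the fingers, y is the line along which they close (so a half turn about z gives the same grasp; the last joint's range is limited). The gripper opens to 85 mm and grips with 20 to 120 N. Pads are 22 mm wide; open, the fingers measure 114 mm over their backs; the gripper's body (76 mm by 85 mm) begins 54 mm behind the grasp point. The pads swing forward as they close: fully open they stand 13 mm farther back than shut.
Start: joints at [-1.186, 0.126, -0.04, 1.405, 0, 1.571], TCP at [0.197, -0.487, 0.304] pointing down, gripper open.
Joint ranges: [-2.72, 2.72], [-0.95, 1.95], [-1.27, 1.35], [-1.78, 2.02], [-1.46, 1.47], [-3.14, 3.14]. Speed limits (rad/s): [2.39, 2.39, 3.01, 3.14, 3.14, 3.14].

INTERFACE

Orientations are given as a unit quaternion [x, y, z, w].
In Python, from station import arm, read_camera, get_calibration, boxes_of, pinpoint gives the robot as it stands.
- The arm moves only by the shell command python3 -m crank 'ROWS'. ROWS is JSON, a list of rows, each a list of 3 entries, a list of its own where there are three numbers: the shift along the world's x, y, z in units of 50 mm (1.0 is 50 mm), then the turn about the world's z in units of 0.12 rad (1.0 is 0.12 rad), then the opening, from 0 (shut) to 1 (fully open). In form: [[[dx, dy, dz], roll, fingers], ...]. A call has 1 to 5 rows; each row shifts and turns the commanded pose from where the row before left it; what a row does not reach is not made up. A row lasts 1/10 s, in which the tool goes at most 50 mm and 8.59 degrees, less where a joint would pass 70% of its speed; a pose out of reach is approached as far as the arm can. A call with a number of a shift or a turn outside -1 to 1 is refused whole. A call with a gripper value outside its range is refused whole. The fingers move at their own pace and stop on an object; the grip force is fixed at half the most. Time passes only in rows, so rows that do not move let the fingers close. It gives the time, the measured TCP pose, the force, the opening and the grip force at its end, in the units of the state.
- arm.observe(): the state, without advancing time (a new reading comes with each control period).
- read_camera(name): name is "scene" or "top"; returns (picture, depth): 400x640x3 uint8, red, green, blue; 400x640 float32, m along the optical axis (not along the pixel's ray), 0 where there is no reading.
- get_calibration(name): a dict with "vertical_fov" (degrees; the focal length in pixels is half the picture's height over the tangent of half this angle, whatever the lens; pixels are square), "cx", "cy" (the principal point, pixels), "dist_coeffs" ([k1, k2, p1, p2, k3] as OpenCV has them; the pictures are not rectified), "R" (3x3) and "t" (3): a world point X has camera coordinates R X + t. Camera axes: x right, y down, z forward; pixel columns grow to the right and rows downward; lengths in m; the calibration is good to about 2 mm. A picture is of the moment at which its call begins. get_calibration takes no time and is no camera call.
- arm.sign_off(): hands the job in; it is judged then, once.
Trained networks look in the newest picture that a camera, given by its name, has taken for a name from the list of things; names that differ only in an ending like _2 or _b are one class to them, and where a whole thing is asked for, a point or a joint stands for the part that bears it (a point fixed in the world has none). Each returns a list of dicts, best first, with "p" (0 to 1); they miss things now and then, are a little off and sometimes report something else, mostly with a low value. They report only what shows in the picture. A call takes as long as a camera call. They do not tell look-alikes from the thing itself.
- boxes_of(camera, target): "position" ([x, y, z] in m, in world coordinates, good to about 4 mm: the middle of the surface that is visible of it).
- pinpoint(camera, target): "position" ([x, y, z] in m, in world coordinates, good to about 4 mm: a listed point, or the origin of a listed thing).
The state is a dict: "t": time; "qpos": joint angles; "qd": joint speeds; "joint_torque": joint torques, N m; "position": TCP position; "tool_rot": TCP orientation; "force": force on the tool from outside, world axes, zero at the start; "ft_torque": the same for the moment, N m; "gripper_width": finger opening in m; "grip_force": force on a finger pad.
Only numpy, scipy, OpenCV 4.12 (cv2) and the standard library are available. Lean on these libraries where they do the work, as an engineer would, in place of code of your own. Each camera call takes 0.05 s, during which the arm holds its last target. There are 200 camera calls.

TASK

On the skate-sharpening bench, turn the filter cartridge in the dust-filter head until the white chip plate on its side squarely faces the black reader block. Then put the black clip cover over the cartridge and push it straight down until it snaps past the catches, and keep pressing it level and firmly down on its rubber seal: the program finishes with the fingers still holding it pressed there, not letting go. Leave the other things on the bench where they are.

Things in the scene. Friction and masses are not known exactly. Their poses are not given: they have to be found in the camera images.
- head: Fixed aluminium dust-filter head: plinth 30 mm high spanning x -55 to 55, y -55 to 125 mm; duct stub, 22 mm thick, sticking 30 mm out of its -y end. Origin: on the bench (z 0), on the upright axis of collar and cartridge; +z up. On the +y side stands the black reader block, 50 x 36 mm, 92 mm high over the bench, its face at y 87 mm looking along -y at the cartridge.
- reader (a point): Centre of the reader block's glass window, 68 mm over the bench, 87 mm from the cartridge's axis along the head's +y.
- collar (a point): Centre of the top of the round collar the cartridge stands on, 53 mm over the bench, on the head's axis. Collar radius 32.2 mm, top edge bevelled 4 mm. Four sprung ball catches (8 mm balls) stick 4 mm out of it at 47 mm height, at 45, 135, 225 and 315 degrees round it. The reader is the only taller thing beside the cartridge.
- cartridge (a joint): Angle of the filter cartridge about its upright axis, rad: 0 when the chip plate squarely faces the reader, positive = turned clockwise from there, seen from above. Starts at 0.5 to 1.4; stiff (0.06 N m), stays where left, no stop nearby. Grey cylinder, 42 mm diameter, from 53 to 95 mm over the bench; on its top a white ridge, 3 mm high, runs from the axis towards the plate.
- chip (a point): Centre of the outer face of the white chip plate, raised 3 mm from the cartridge's side, 12 mm wide, 26 mm high; 24 mm from the cartridge's axis, 77 mm over the bench. Turns with the cartridge.
- cartridge_top (a point): Centre of the cartridge's top face, 95 mm over the bench, on the head's axis.
- cover: Loose black clip cover, 110 to 230 g, rim down on the bench: round cap, 82 mm diameter, 72 mm high, open below, 68 mm deep inside, 67 mm bore at the inner bead round its rim. Origin: centre of the rim's underside; +z up. Fits at any yaw. Its origin 50 mm over the bench on the head, it meets the catches; the push rises to about 10 N, then drops suddenly at about 45 mm as it snaps on.
- cover_grip (a point): Middle of the aluminium grip bar on the cover's top, 84 mm above its rim: bar 46 mm long (along the cover's x), 14 mm thick (along its y), 24 mm high, its top 96 mm above the rim.
- seal (a joint): How far the rubber seal ring round the collar's foot (87 mm wide, free top 40 mm over the bench) is pressed down, m: 0 free, 0.006 at its stop. It pushes back with 2.5 N per mm and springs up when the push ends. Let go, a snapped cover leaves it squeezed by only about 1 mm; pressed firmly home it is squeezed 4 mm or more (10 N), the cover's rim 36 mm or less over the bench.
- wheel: Bystander: loose spare grinding wheel lying flat, 100 mm diameter, 12 mm thick, hole 32 mm. Origin: centre of its underside.
- stone: Bystander: loose grey honing stone 100 x 30 x 22 mm. Origin: centre of its underside.
- driver: Bystander: loose screwdriver lying on the bench, about 200 mm long. Its origin is under its middle.
- jar: Bystander: loose closed jar with steel lid, 60 mm diameter, 75 mm high. Origin: centre of its underside.
Things that resemble listed ones, but are neither listed nor needed, are in the scene too. Of the things shaped like the head, the aluminium one is meant. What is shaped like the cover but green or yellow is not meant.

How it is judged:
On the way, in this order (a step that is already met when the one before it is completed fails the run):
1. the cartridge's chip plate faces the reader within 0.2 rad (value of joint cartridge between -0.2 and 0.2 rad), for 0.3 s.
2. the cover has snapped past the catches, level and centred on the head (z of cover in the frame of head below 0.0425 m and horizontal distance between cover and head below 0.005 m and angle between cover's own z axis and vertical below 0.08 rad), for 0.2 s.
At the end, for the whole second after the job is handed in: The fingers are still on the cover (over 2 N) and press it down: its rim is below 37.5 mm over the bench (snapped, seal squeezed by more than 2.5 mm), centred within 5 mm, level within 0.08 rad, and the chip plate under it still faces the reader within 0.2 rad (all of step 1 and z of cover in the frame of head below 0.0375 m and horizontal distance between cover and head below 0.005 m and angle between cover's own z axis and vertical below 0.08 rad and value of joint seal above 0.0025 m and contact force between the fingers and cover above 2 N); the arm keeps its last pose, push and grip.
It fails at once if the wheel is shifted by more than 30 mm (distance of wheel from where it was at the start of the episode above 0.03 m).
It fails at once if the stone is shifted by more than 30 mm (distance of stone from where it was at the start of the episode above 0.03 m).
It fails at once if the driver is shifted by more than 30 mm (distance of driver from where it was at the start of the episode above 0.03 m).
It fails at once if the jar is shifted by more than 30 mm (distance of jar from where it was at the start of the episode above 0.03 m).
It also fails if it takes over 48 s, if anything falls off the work surface, if the arm or the gripper's body presses on something with over 40 N, if the wrist force passes 120 N, or if a joint passes its speed limit or range.

## Working session

There is one attempt and no reset: what is moved stays moved. The work goes in short steps, Python scripts to look and compute and a shell command to move; the robot and the scene stay as the last step left them, time stands still between calls to the robot, and variables do not carry over. Pictures are saved under pics/ and viewed, at most 10 in all, crops included, and the job is handed in when it is done.

```bash
mkdir -p pics
cat > h.py <<'E'
import numpy as np,cv2
from station import arm, read_camera, get_calibration, boxes_of, pinpoint
def px(cam,P):
    c=get_calibration(cam);f=200/np.tan(np.radians(c['vertical_fov'])/2)
    K=np.array([[f,0,c['cx']],[0,f,c['cy']],[0,0,1.]])
    return cv2.projectPoints(np.array(P,float).reshape(-1,3),cv2.Rodrigues(np.array(c['R']))[0],np.array(c['t'],float),K,np.array(c['dist_coeffs'],float))[0].reshape(-1,2)
def cloud(cam,d):
    c=get_calibration(cam);f=200/np.tan(np.radians(c['vertical_fov'])/2)
    K=np.array([[f,0,c['cx']],[0,f,c['cy']],[0,0,1.]])
    v,u=np.mgrid[0:400,0:640]
    n=cv2.undistortPoints(np.stack([u,v],-1).reshape(-1,1,2).astype(float),K,np.array(c['dist_coeffs'],float)).reshape(400,640,2)
    X=np.dstack([n[...,0]*d,n[...,1]*d,d])
    W=(X-np.array(c['t']))@np.array(c['R'])
    W[d==0]=np.nan
    return W
E
python3 - <<'E'
from h import *
for c in("scene","top"):
    p,d=read_camera(c);cv2.imwrite(f"pics/{c}0.png",p[...,::-1])
    np.savez(f"{c}0.npz",p=p,d=d)
    for n in("head","reader","collar","chip","cartridge_top","cover","cover_grip","wheel","stone","driver","jar"):
        for r in pinpoint(c,n)[:4]:
            print(c,n,round(r['p'],2),np.round(r['position'],3),px(c,r['position']).round()[0])
print(arm.observe()['t'])
E
```

```text
scene head 0.89 [ 0.529  0.053 -0.003] [335. 230.]
scene head 0.89 [ 0.269 -0.245 -0.004] [352. 149.]
scene head 0.89 [0.735 0.356 0.003] [328. 341.]
scene reader 0.87 [0.558 0.138 0.071] [342. 239.]
scene reader 0.77 [0.745 0.439 0.069] [342. 363.]
scene reader 0.55 [ 0.317 -0.17   0.074] [353. 150.]
scene collar 0.72 [0.52  0.052 0.055] [337. 218.]
scene collar 0.68 [ 0.27  -0.242  0.055] [353. 138.]
scene collar 0.59 [0.733 0.353 0.051] [328. 333.]
scene chip 0.79 [0.74  0.379 0.078] [331. 339.]
scene chip 0.62 [0.546 0.065 0.075] [333. 220.]
scene chip 0.56 [ 0.278 -0.221  0.076] [354. 138.]
scene cartridge_top 0.62 [0.445 0.355 0.006] [414. 290.]
scene cartridge_top 0.56 [0.734 0.358 0.097] [329. 327.]
scene cartridge_top 0.46 [0.524 0.052 0.093] [337. 211.]
scene cartridge_top 0.46 [ 0.271 -0.242  0.093] [353. 131.]
scene cover 0.9 [ 0.461 -0.3    0.002] [302. 157.]
scene cover 0.86 [ 0.485 -0.172  0.002] [313. 181.]
scene cover 0.58 [ 0.583 -0.38   0.001] [264. 156.]
scene cover 0.51 [0.546 0.061 0.077] [332. 219.]
scene cover_grip 0.97 [ 0.463 -0.302  0.085] [300. 140.]
scene
[... 1111 characters left out ...]
 [0.525 0.055 0.094] [292. 188.]
top cartridge_top 0.68 [0.734 0.355 0.096] [165. 104.]
top cartridge_top 0.67 [ 0.265 -0.242  0.091] [420. 295.]
top cover 0.93 [ 0.486 -0.17   0.001] [381. 204.]
top cover 0.78 [ 0.46  -0.304  0.   ] [434. 212.]
top cover 0.55 [ 0.58  -0.377  0.002] [460. 166.]
top cover 0.52 [ 0.696 -0.066  0.004] [339. 124.]
top cover_grip 0.58 [ 0.582 -0.378  0.088] [471. 160.]
top wheel 0.95 [ 0.696 -0.069  0.004] [340. 124.]
top stone 0.95 [ 0.657 -0.288 -0.002] [424. 137.]
top stone 0.67 [ 0.483 -0.173 -0.   ] [383. 205.]
top driver 0.56 [0.447 0.358 0.003] [176. 224.]
top driver 0.4 [ 0.486 -0.171  0.001] [382. 204.]
top jar 0.67 [ 0.718  0.175 -0.001] [246. 118.]
1.2
```

View pics/scene0.png

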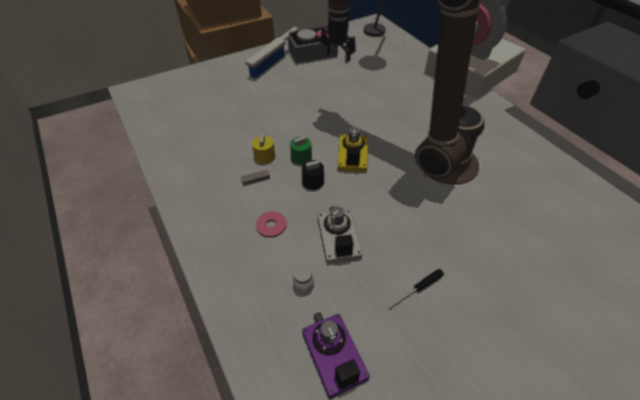

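View pics/top0.png

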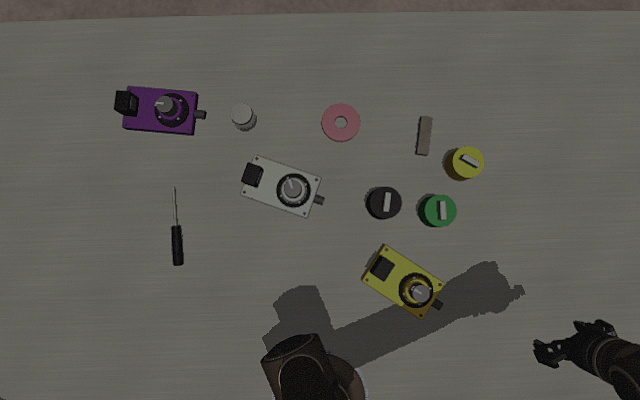

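Look-alikes: 
- **Heads:** aluminium at scene (338,235) / top (283,187), purple at scene (335,353), yellow at scene (353,152).
- **Covers:** black at scene (313,174) / top (383,203), green at scene (301,150), yellow at scene (263,149).

I choose the aluminium head and the black cover. Next is a close crop and a refined measurement.

Run:
```python
from h import *
from scipy.spatial.transform import Rotation as R
o=[]
for c,(u,v) in(("top",(325,190)),("scene",(325,205))):
    z=np.load(c+"0.npz");W=cloud(c,z['d']);p=z['p'].astype(int)
    o.append(cv2.resize(z['p'][v-50:v+50,u-95:u+95],None,fx=4,fy=4,interpolation=cv2.INTER_CUBIC)[:,:,::-1][:300 if 0 else 400])
    # cover top & bar
    for nm,ctr,zl,zh,r in(("covertop",(.485,-.172),.066,.078,.06),("bar",(.485,-.172),.09,.102,.05),("carttop",(.524,.054),.088,.105,.035),("reader",(.56,.145),.086,.1,.05)):
        m=(np.hypot(W[...,0]-ctr[0],W[...,1]-ctr[1])<r)&(W[...,2]>zl)&(W[...,2]<zh)
        P=W[m]
        if len(P)<4: print(c,nm,len(P));continue
        q=cv2.minAreaRect((P[:,:2]*1000).astype(np.float32))
        print(c,nm,len(P),P.mean(0).round(4),"rect",np.round(q[0],1),np.round(q[1],1),round(q[2],1), cv2.minEnclosingCircle((P[:,:2]*1000).astype(np.float32)))
    for i in range(3):
      read_camera(c)
      for n in("head","reader","chip","cover","cover_grip"):
        for r in pinpoint(c,n):
            t=(.485,-.172) if 'cover' in n else (.54,.08)
            if np.hypot(*(np.array(r['position'])[:2]-t))<.09: print(c,n,round(r['p'],2),np.round(r['position'],4))
cv2.imwrite("pics/crop1.png",cv2.resize(np.vstack(o),(570,600)))
s=arm.observe();print(s['t'],R.from_quat(s['tool_rot']).as_matrix().round(3),s['gripper_width'])
```

```text
top covertop 665 [ 0.4865 -0.1691  0.071 ] rect [ 487.2 -169.7] [76.4 73.1] 88.7 ((487.5523986816406, -170.00350952148438), 39.523231506347656)
top bar 108 [ 0.487  -0.1695  0.0945] rect [ 487.6 -169.9] [14.2 43.2] 80.5 ((487.6979064941406, -169.48887634277344), 22.073286056518555)
top carttop 235 [0.5248 0.054  0.0941] rect [525.3  54.1] [39.5 40.1] 63.2 ((525.576416015625, 54.515254974365234), 20.9820499420166)
top reader 308 [0.5601 0.1517 0.0907] rect [560.4 151.9] [35.9 49.3] 70.1 ((560.0377197265625, 151.5502166748047), 29.01400375366211)
top reader 0.64 [0.5565 0.1336 0.0676]
top chip 0.48 [0.5461 0.0648 0.0757]
top cover 0.72 [ 0.4866 -0.1694  0.0027]
top cover_grip 0.95 [ 0.4831 -0.1695  0.0821]
top head 0.64 [0.5265 0.0521 0.0013]
top reader 0.81 [0.5544 0.1341 0.0624]
top chip 0.8 [0.546  0.0663 0.0784]
top cover 0.68 [ 0.4844 -0.1719 -0.0008]
top cover_grip 0.56 [ 0.4865 -0.1697  0.0842]
top head 0.78 [0.5266 0.0567 0.0006]
top reader 0.68 [0.5548 0.135  0.0673]
top chip 0.54 [0.5451 0.0631 0.0797]
top cover 0.61 [ 0.4906 -0.1715 -0.0007]
top cover_grip 0.72 [ 0.4881 -0.1
[... 653 characters left out ...]
698]
scene reader 0.57 [ 0.5241  0.0536 -0.0045]
scene chip 0.72 [0.5467 0.0663 0.0788]
scene cover 0.77 [ 0.4861 -0.1706  0.0007]
scene cover_grip 0.56 [ 0.4871 -0.1757  0.0838]
scene head 0.95 [ 0.5285  0.0561 -0.0044]
scene reader 0.76 [0.5591 0.1377 0.0703]
scene chip 0.52 [0.5459 0.0617 0.0764]
scene cover 0.75 [ 0.4844 -0.1723 -0.0009]
scene cover_grip 0.85 [ 0.4868 -0.172   0.0809]
scene head 0.87 [ 0.5281  0.0532 -0.0042]
scene reader 0.75 [0.5542 0.1388 0.0694]
scene chip 0.54 [0.5472 0.061  0.0762]
scene cover 0.69 [ 0.4876 -0.1693  0.001 ]
scene cover_grip 0.72 [ 0.4875 -0.1735  0.0828]
3.0 [[ 0.927  0.375 -0.   ]
 [ 0.375 -0.927  0.   ]
 [-0.    -0.    -1.   ]] 0.0851767859404167
```

View pics/crop1.png

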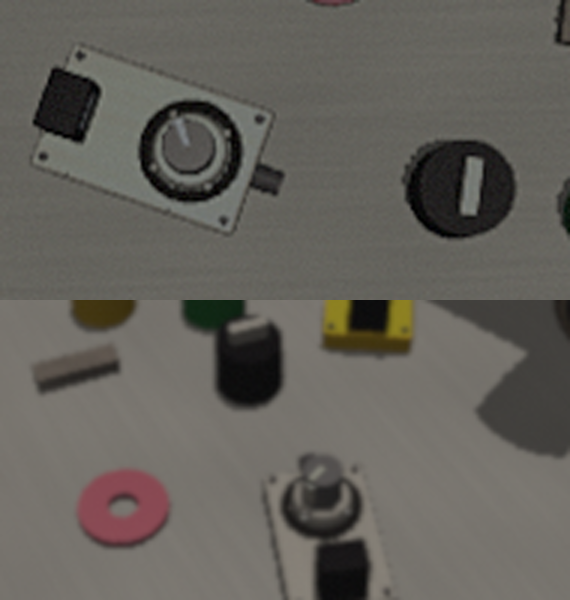

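The crop confirms the aluminium head with its ridge pointing to about 25° (reader at 70°), and the black cover with its bar along about -9.5°. The cartridge needs a counterclockwise turn of about 0.785 rad. I'm moving over the head now.

```bash
python3 -m crank '[[[0.43,0.72,0],0.1,1],[[0.43,0.72,0],0.1,1],[[0.43,0.72,0],0.1,1],[[0.43,0.72,0],0.1,1],[[0.43,0.72,0],0,1]]'; python3 -m crank '[[[0.43,0.72,0],0,1],[[0.43,0.72,0],0,1],[[0.43,0.72,0],0,1],[[0.43,0.72,0],0,1],[[0.43,0.72,0],0,1]]'; python3 -m crank '[[[0.43,0.72,0],0,1],[[0.43,0.72,0],0,1],[[0.43,0.72,0],0,1],[[0.43,0.72,0],0,1],[[0,0,0],0,1]]'
cat >> h.py <<'E'
from scipy.spatial.transform import Rotation as Rot
def st(x=None,yaw=None):
    s=arm.observe();p=np.array(s['position']);m=Rot.from_quat(s['tool_rot']).as_matrix()
    a=np.degrees(np.arctan2(m[1,1],m[0,1]))
    print('t',s['t'],'p',p.round(4),'yaw',a.round(2),'tilt',m[:,2].round(3),'F',np.round(s['force'],1),'w',round(s['gripper_width'],4),'g',np.round(s['grip_force'],1),'q6',round(s['qpos'][5],2))
    if x is not None: print('units',((np.array(x)-p)/.05).round(2), None if yaw is None else round(np.radians(yaw-a)/.12,2))
E
python3 -c "
from h import *;st([.5253,.0542,.2],-65)"
```

```text
t: 3.5
position: [0.305, -0.3052, 0.304]
tool_rot: [0.977, 0.215, 0.0, 0.0]
force: [1.1, 0.2, -0.4]
gripper_width: 0.085
grip_force: 0.0
t: 4.0
position: [0.4126, -0.1249, 0.3041]
tool_rot: [0.977, 0.215, 0.0, 0.0]
force: [0.1, 0.4, -0.3]
gripper_width: 0.0855
grip_force: 0.0
t: 4.5
position: [0.4999, 0.021, 0.3032]
tool_rot: [0.976, 0.217, 0.0, -0.001]
force: [-1.0, -0.3, 0.4]
gripper_width: 0.0855
grip_force: 0.0
t 4.5 p [0.4999 0.021  0.3032] yaw -64.91 tilt [ 0.     0.001 -1.   ] F [-1.  -0.3  0.4] w 0.0855 g 0.0 q6 2.75
units [ 0.51  0.66 -2.06] -0.01
```

```bash
python3 -m crank '[[[0.5,0.66,-0.5],0,1],[[0,0,-0.8],0,1],[[0,0,-0.77],0,1],[[0,0,0],0,1],[[0,0,0],0,1]]'; python3 -c "
from h import *;st([.5253,.0542,.136],-65)"
```

```text
t: 5.0
position: [0.5227, 0.0501, 0.2009]
tool_rot: [0.977, 0.215, -0.001, -0.0]
force: [-0.3, -0.1, 0.4]
gripper_width: 0.0851
grip_force: 0.0
t 5.0 p [0.5227 0.0501 0.2009] yaw -65.23 tilt [-0.001 -0.    -1.   ] F [-0.3 -0.1  0.4] w 0.0851 g 0.0 q6 2.8
units [ 0.05  0.08 -1.3 ] 0.03
```

```bash
python3 -m crank '[[[0.05,0.08,-0.3],0,1],[[0,0,-0.5],0,1],[[0,0,-0.5],0,1],[[0,0,0],0,1],[[0,0,0],0,1]]'; python3 -c "
from h import *;st([.5253,.0542,.136],-65)"
```

```text
t: 5.5
position: [0.5266, 0.0542, 0.1378]
tool_rot: [0.977, 0.214, 0.001, 0.0]
force: [-0.0, 0.6, 0.0]
gripper_width: 0.0853
grip_force: 0.0
t 5.5 p [0.5266 0.0542 0.1378] yaw -65.23 tilt [ 0.002  0.    -1.   ] F [-0.   0.6  0. ] w 0.0853 g 0.0 q6 2.81
units [-0.03  0.   -0.04] 0.03
```

```bash
python3 -m crank '[[[0,0,0],0,0],[[0,0,0],0,0],[[0,0,0],0,0],[[0,0,0],0,0],[[0,0,0],0,0]]'; python3 -c "
from h import *;st([.5253,.0542,.136],-65)"
```

```text
t: 6.0
position: [0.526, 0.0547, 0.1369]
tool_rot: [0.977, 0.215, 0.001, -0.0]
force: [-3.1, 1.2, 7.1]
gripper_width: 0.0406
grip_force: 59.9
t 6.0 p [0.526  0.0547 0.1369] yaw -65.2 tilt [ 0.002  0.001 -1.   ] F [-3.1  1.2  7.1] w 0.0406 g 59.9 q6 2.81
units [-0.01 -0.01 -0.02] 0.03
```

```bash
python3 -m crank '[[[0,0,0],0.8,0],[[0,0,0],0.8,0],[[0,0,0],0.8,0],[[0,0,0],0.8,0],[[0,0,0],0.8,0]]'; python3 -m crank '[[[0,0,0],0.8,0],[[0,0,0],0.8,0],[[0,0,0],0.8,0],[[0,0,0],0.1,0],[[0,0,0],0,0]]'; python3 -c "
from h import *;st([.5253,.0542,.136],-20)"
```

```text
t: 6.5
position: [0.5255, 0.0553, 0.1368]
tool_rot: [0.897, 0.443, 0.001, -0.001]
force: [-4.4, 4.0, 9.0]
gripper_width: 0.0407
grip_force: 59.9
t: 7.0
position: [0.525, 0.0555, 0.1368]
tool_rot: [0.821, 0.57, 0.001, -0.001]
force: [-6.1, 4.2, 8.9]
gripper_width: 0.0408
grip_force: 60.1
t 7.0 p [0.525  0.0555 0.1368] yaw -20.43 tilt [-0.     0.003 -1.   ] F [-6.1  4.2  8.9] w 0.0408 g 60.1 q6 2.03
units [ 0.01 -0.03 -0.02] 0.06
```

```bash
python3 -m crank '[[[0,0,0],0,1],[[0,0,0],0,1],[[0,0,0],0,1],[[0,0,0],0,1],[[0,0,0.5],0,1]]'; python3 -m crank '[[[0,0,0.8],0,1],[[0,0,0.8],0,1],[[0,-0.7,0],1,1],[[0,-0.7,0],1,1],[[-0.2,-0.7,0],1,1]]';python3 -m crank '[[[-0.2,-0.7,0],1,1],[[-0.2,-0.7,0],1,1],[[-0.2,-0.7,0],1,1],[[0,-0.3,0],1,1],[[0,0,0],1,1]]';python3 -m crank '[[[0,0,0],1,1],[[0,0,0],1,1],[[0,0,0],1,1],[[0,0,0],1,1],[[0,0,0],1,1]]';python3 - <<'E'
from h import *
st([.4873,-.1700,.148],80.5)
o=[]
for c,ctr in(("top",(.525,.054,.09)),("scene",(.525,.054,.09))):
    p,d=read_camera(c);u,v=px(c,ctr)[0].astype(int)
    o.append(cv2.resize(p[v-40:v+40,u-40:u+40],(400,400),interpolation=cv2.INTER_CUBIC)[...,::-1])
    for n in("chip",):
        for i in range(4):
            if i: read_camera(c)
            for r in pinpoint(c,n):
                q=np.array(r['position'])
                if np.hypot(*(q[:2]-[.525,.054]))<.06: print(c,n,round(r['p'],2),q.round(4),np.degrees(np.arctan2(q[1]-.054,q[0]-.525)).round(1))
cv2.imwrite("pics/crop2.png",np.hstack(o))
E
```

```text
t: 7.5
position: [0.5238, 0.0541, 0.1576]
tool_rot: [0.822, 0.57, -0.003, -0.001]
force: [-0.4, -0.0, -0.2]
gripper_width: 0.0851
grip_force: 0.0
t: 8.0
position: [0.5163, -0.0517, 0.2406]
tool_rot: [0.704, 0.71, 0.0, 0.001]
force: [1.9, -0.6, -0.8]
gripper_width: 0.0855
grip_force: 0.0
t: 8.5
position: [0.4852, -0.1728, 0.2403]
tool_rot: [0.465, 0.885, -0.0, 0.0]
force: [0.4, 0.0, -0.0]
gripper_width: 0.0852
grip_force: 0.0
t: 9.0
position: [0.4856, -0.1707, 0.2403]
tool_rot: [0.181, 0.983, -0.0, -0.0]
force: [0.3, 0.6, 0.4]
gripper_width: 0.0856
grip_force: 0.0
t 9.0 p [ 0.4856 -0.1707  0.2403] yaw 69.14 tilt [-0. -0. -1.] F [0.3 0.6 0.4] w 0.0856 g 0.0 q6 0.03
units [ 0.03  0.01 -1.85] 1.65
top chip 0.74 [0.5341 0.0744 0.0751] 66.0
top chip 0.66 [0.5325 0.0726 0.0786] 68.0
top chip 0.55 [0.5327 0.0783 0.0772] 72.4
top chip 0.6 [0.5325 0.076  0.0762] 71.2
scene chip 0.65 [0.535  0.0766 0.077 ] 66.1
scene chip 0.57 [0.5331 0.0777 0.0794] 71.1
scene chip 0.52 [0.534  0.0764 0.0796] 68.1
scene chip 0.57 [0.5364 0.0781 0.077 ] 64.7
```

View pics/crop2.png

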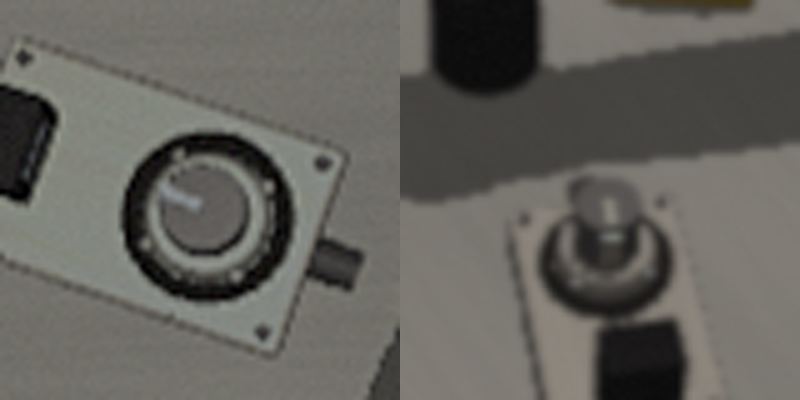

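The chip plate and ridge now point at about 68°, with the reader at 70°, so step 1 is met. Descending on the black cover's grip bar.

```bash
python3 -m crank '[[[0.03,0.01,-0.4],0.8,1],[[0,0,-0.5],0.85,1],[[0,0,-0.5],0,1],[[0,0,-0.45],0,1],[[0,0,0],0,1]]'; python3 -m crank '[[[0,0,0],0,0],[[0,0,0],0,0],[[0,0,0],0,0],[[0,0,0],0,0],[[0,0,0],0,0]]';python3 -m crank '[[[0,0,0],0,0],[[0,0,0],0,0],[[0,0,0],0,0]]'; python3 -c "
from h import *;st([.4873,-.17,.148],80.5)"
```

```text
t: 10.3
position: [0.4853, -0.1695, 0.145]
tool_rot: [0.085, 0.996, 0.001, -0.003]
force: [-1.0, 0.1, -0.5]
gripper_width: 0.0855
grip_force: 0.0
t: 10.8
position: [0.4873, -0.1702, 0.1486]
tool_rot: [0.085, 0.996, -0.0, 0.001]
force: [-5.0, 0.4, 24.8]
gripper_width: 0.0128
grip_force: 57.2
t: 11.1
position: [0.4874, -0.1703, 0.1487]
tool_rot: [0.085, 0.996, -0.0, 0.001]
force: [0.1, -0.6, 5.4]
gripper_width: 0.0128
grip_force: 59.5
t 11.1 p [ 0.4874 -0.1703  0.1487] yaw 80.21 tilt [ 0.001 -0.001 -1.   ] F [ 0.1 -0.6  5.4] w 0.0128 g 59.5 q6 -0.17
units [-0.    0.01 -0.01] 0.04
```

```bash
python3 -m crank '[[[0,0,0.3],0,0],[[0,0,0.6],0,0],[[0,0,0.6],0,0],[[0,0,0.6],0,0],[[0,0,0.5],0,0]]'; python3 -m crank '[[[0.1,0.5,0],0,0],[[0.1,0.6,0],0,0],[[0.1,0.6,0],0,0],[[0.1,0.6,0],0,0],[[0.1,0.6,0],0,0]]'; python3 -m crank '[[[0.1,0.6,0],0,0],[[0.1,0.6,0],0,0],[[0.05,0.4,0],0,0],[[0,0,0],0,0],[[0,0,0],0,0]]'
python3 - <<'E'
from h import *
st([.5248,.0541,.25])
for c in("top","scene"):
    p,d=read_camera(c)
    for n in("cover","cover_grip"):
        for r in pinpoint(c,n):
            q=np.array(r['position'])
            if np.hypot(*(q[:2]-[.525,.054]))<.06: print(c,n,round(r['p'],2),q.round(4))
    W=cloud(c,d);P=W[(np.hypot(W[...,0]-.525,W[...,1]-.054)<.06)&(W[...,2]>.18)&(W[...,2]<.205)]
    print(c,len(P),cv2.minEnclosingCircle((P[:,:2]*1000).astype(np.float32)) if len(P)>5 else '')
E
```

```text
t: 11.6
position: [0.487, -0.17, 0.2791]
tool_rot: [0.085, 0.996, 0.0, 0.0]
force: [1.2, 0.0, -2.1]
gripper_width: 0.0125
grip_force: 58.6
t: 12.1
position: [0.5119, -0.0239, 0.2774]
tool_rot: [0.085, 0.996, 0.0, -0.0]
force: [1.1, -0.6, -1.8]
gripper_width: 0.0132
grip_force: 58.7
t: 12.6
position: [0.5243, 0.0551, 0.2774]
tool_rot: [0.085, 0.996, -0.0, -0.001]
force: [0.5, -1.2, -1.1]
gripper_width: 0.0128
grip_force: 58.8
t 12.6 p [0.5243 0.0551 0.2774] yaw 80.28 tilt [-0.001 -0.    -1.   ] F [ 0.5 -1.2 -1.1] w 0.0128 g 58.8 q6 0.27
units [ 0.01 -0.02 -0.55] None
top 0 
scene cover 0.97 [0.5213 0.055  0.1313]
scene cover_grip 0.7 [0.5205 0.0564 0.2113]
scene cover_grip 0.32 [0.5363 0.0743 0.0773]
scene 395 ((525.4391479492188, 56.79767990112305), 41.11537551879883)
```

```bash
python3 -m crank '[[[0.01,-0.02,-0.3],0,0],[[0,0,-0.4],0,0],[[0,0,-0.4],0,0],[[0,0,-0.3],0,0],[[0,0,0],0,0]]'; python3 -c "
from h import *;st([.5248,.0541,.2007])"
```

```text
t: 13.4
position: [0.5239, 0.0533, 0.2058]
tool_rot: [0.086, 0.996, -0.0, -0.002]
force: [-1.8, -0.0, -1.9]
gripper_width: 0.0126
grip_force: 58.8
t 13.4 p [0.5239 0.0533 0.2058] yaw 80.17 tilt [-0.004 -0.    -1.   ] F [-1.8 -0.  -1.9] w 0.0126 g 58.8 q6 0.27
units [ 0.02  0.02 -0.1 ] None
```

```bash
python3 -m crank '[[[0.02,0.02,-0.1],0,0],[[0,0,-0.05],0,0],[[0,0,0],0,0]]'; python3 -m crank '[[[0,0,-0.1],0,0],[[0,0,-0.1],0,0],[[0,0,-0.1],0,0],[[0,0,0],0,0]]'; python3 -c "
from h import *;st([.5248,.0541,.1842])"
```

```text
t: 13.7
position: [0.5263, 0.0549, 0.2008]
tool_rot: [0.085, 0.996, 0.0, 0.0]
force: [-0.1, -0.6, -1.0]
gripper_width: 0.0127
grip_force: 58.8
t: 14.1
position: [0.526, 0.0545, 0.1856]
tool_rot: [0.085, 0.996, -0.0, 0.0]
force: [-3.2, -1.7, 5.6]
gripper_width: 0.0131
grip_force: 60.2
t 14.1 p [0.526  0.0545 0.1856] yaw 80.2 tilt [ 0.    -0.001 -1.   ] F [-3.2 -1.7  5.6] w 0.0131 g 60.2 q6 0.27
units [-0.02 -0.01 -0.03] None
```

```bash
python3 -m crank '[[[-0.01,0,-0.04],0,0],[[0,0,0],0,0],[[0,0,0],0,0],[[0,0,0],0,0]]'
python3 - <<'E'
from h import *
st([.5248,.0541,.1842])
p,d=read_camera("scene");u,v=px("scene",(.53,.06,.1))[0].astype(int)
for r in pinpoint("scene","cover")[:3]: print(r['p'],np.round(r['position'],4))
cv2.imwrite("pics/end.png",cv2.resize(p[v-60:v+60,u-80:u+80],None,fx=5,fy=5,interpolation=cv2.INTER_CUBIC)[...,::-1])
E
```

```text
t: 14.5
position: [0.5259, 0.0545, 0.1848]
tool_rot: [0.085, 0.996, -0.0, 0.001]
force: [-3.3, -3.7, 8.4]
gripper_width: 0.0125
grip_force: 60.6
t 14.5 p [0.5259 0.0545 0.1848] yaw 80.2 tilt [ 0.002 -0.001 -1.   ] F [-3.3 -3.7  8.4] w 0.0125 g 60.6 q6 0.27
units [-0.02 -0.01 -0.01] None
0.94 [ 0.5865 -0.3767 -0.0031]
0.89 [ 0.4639 -0.303   0.0019]
0.67 [0.5248 0.0522 0.0399]
```

View pics/end.png

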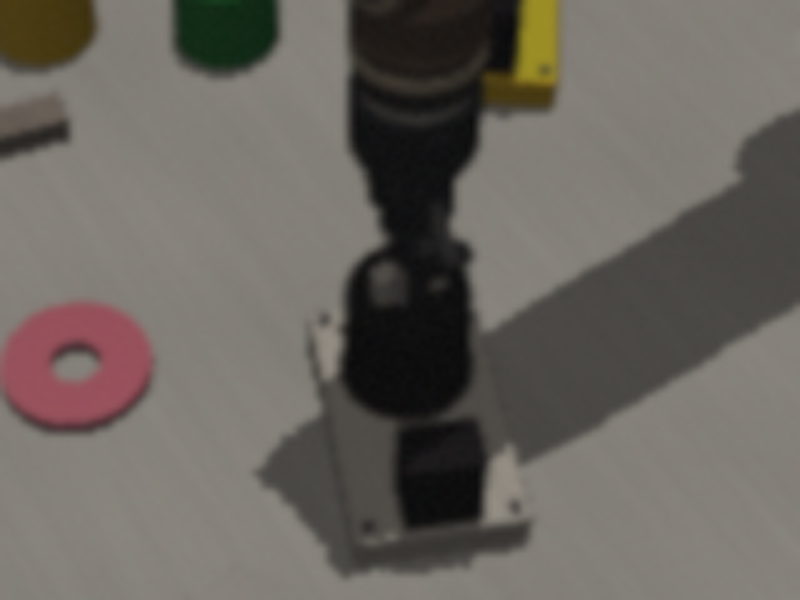

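The cover sits level on the head at pixel (408,340), with about 10 N on the seal. I'll press a little further for margin, then hand in.

```bash
python3 -m crank '[[[-0.01,0,-0.04],0,0],[[0,0,0],0,0],[[0,0,0],0,0],[[0,0,0],0,0],[[0,0,0],0,0]]' && python3 -c "
from h import *;st();print(arm.sign_off())"
```

```text
t: 15.1
position: [0.5257, 0.0545, 0.1834]
tool_rot: [0.085, 0.996, -0.0, 0.002]
force: [-3.3, -3.3, 12.3]
gripper_width: 0.0128
grip_force: 61.0
t 15.1 p [0.5257 0.0545 0.1834] yaw 80.2 tilt [ 0.003 -0.001 -1.   ] F [-3.3 -3.3 12.3] w 0.0128 g 61.0 q6 0.27
the job is handed in; nothing more can be done
None
```

I turned the chip plate to within a few degrees of the reader and pushed the black cover down past the catches. I handed the job in at about 15 s with the fingers still pressing it level (12 N at the wrist, rim about 35 mm over the bench by arm position); the result was not reported back.

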